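# Sort the mixed-up valve bodies onto their kit boards

## Task

The three valve bodies are standing on the wrong kit boards: put each one on the board that holds as many brass cartridges as the body has ports in its top, upright in the middle of the black pad and square to the board. Park one of them on the empty rubber mat meanwhile so that the others can change places. Set the bodies down rather than dropping them or standing them on one another, and leave the grease jar, the ring gauge and the plug gauge where they are.

Things in the scene. Friction and masses are not known exactly. Their poses are not given: they have to be found in the camera images.
- valve_1: Shortest bare-metal valve body, a block 62 mm long (x), 46 wide (y), 54 tall, ONE threaded port in its top, 24 mm wide; 0.24 to 0.38 kg. Origin: centre of underside, z up. Its upper 20 mm have flat parallel long sides: grip there across y, TCP about 38 mm above the underside. Either end may lead. Castings in the blue crate at the bench's left side are stock, not part of the job.
- valve_2: Middle-sized bare-metal valve body, a block 86 mm long (x), 46 wide (y), 54 tall, TWO threaded ports 39 mm apart in its top, 24 mm wide; 0.33 to 0.53 kg. Origin: centre of underside, z up. Its upper 20 mm have flat parallel long sides: grip there across y, TCP about 38 mm above the underside. Either end may lead. Castings in the blue crate at the bench's left side are stock, not part of the job.
- valve_3: Longest bare-metal valve body, a block 118 mm long (x), 46 wide (y), 54 tall, THREE threaded ports 36 mm apart in its top, 24 mm wide; 0.46 to 0.73 kg. Origin: centre of underside, z up. Its upper 20 mm have flat parallel long sides: grip there across y, TCP about 38 mm above the underside. Either end may lead. Castings in the blue crate at the bench's left side are stock, not part of the job.
- kit_1: Blue kit board of the one-port body, fixed: a black rubber pad 134 (x) x 62 mm (y), top 12 mm above bench, and at its +x end a grey strip with ONE brass hexagon cartridge. Origin: under the pad's middle, at bench height. Board x -75 to +130 mm, y +-47; strip x 88 to 124; cartridge tops 57 mm above bench. A wrong body stands on it at first; its own must stand mid-pad, lengthways along x.
- kit_2: Blue kit board of the two-port body, fixed: a black rubber pad 134 (x) x 62 mm (y), top 12 mm above bench, and at its +x end a grey strip with TWO brass hexagon cartridges. Origin: under the pad's middle, at bench height. Board x -75 to +130 mm, y +-47; strip x 88 to 124; cartridge tops 57 mm above bench. A wrong body stands on it at first; its own must stand mid-pad, lengthways along x.
- kit_3: Blue kit board of the three-port body, fixed: a black rubber pad 134 (x) x 62 mm (y), top 12 mm above bench, and at its +x end a grey strip with THREE brass hexagon cartridges. Origin: under the pad's middle, at bench height. Board x -75 to +130 mm, y +-47; strip x 88 to 124; cartridge tops 57 mm above bench. A wrong body stands on it at first; its own must stand mid-pad, lengthways along x.
- park_mat: empty black ribbed rubber mat, fixed on the bench among the boards: 150 mm along x, 94 mm along y, 4 mm thick (top 4 mm above the bench, ribs 0.3 mm higher); the free spot. Origin: centre of its underside, at bench height
- grease_jar: closed round grease jar standing between the boards and the robot, 56 mm diameter, 52 mm tall, origin at the centre of its underside; to be left alone
- ring_gauge: steel ring gauge lying flat on the bench between two of the places, on the left near the robot, 42 mm outside, 22 mm bore, 16 mm thick, origin at the centre of its underside; to be left alone
- plug_gauge: thread plug gauge standing upright behind the boards on the left: aluminium handle 26 mm across with a steel thread on top, 72 mm tall, origin at the centre of its underside; to be left alone
Not all that is in view belongs to the job. What is shaped like the kit_1 but brown is not meant.

How it is judged:
By the outcome, as a careful person would: the job done as asked, in the order asked, and still so for the second after the job is handed in, with the robot touching nothing.
It also fails if it takes over 115 s, if anything falls off the work surface, if the arm or the gripper's body presses on something with over 40 N, if the wrist force passes 120 N, or if a joint passes its speed limit or range.

## Robot

A 6-joint arm with a two-finger parallel gripper is mounted at the origin on the work surface. World frame = base frame: x ahead of the robot, y to its left, z up, the work surface at z = 0. Lengths are in m, angles in rad, forces in N, time in s.
With the tool pointing down it reaches from about 0.275 to 0.85 m from the base axis. Payload 5.2 kg.
Tool frame: the origin (TCP) lies between the finger pads, 19 mm behind the fingertips; this is the grasp point; z points along the fingers, y is the direction in which the jaws open and shut (so a half turn about z gives the same grasp; the last joint's range is limited). The gripper opens to 85 mm and grips with 20 to 120 N. Pads are 22 mm wide; open, the fingers measure 114 mm over their backs; the gripper's body (76 mm by 85 mm) begins 54 mm behind the grasp point. The pads swing forward as they close: fully open they stand 13 mm farther back than shut.
Start: joints at [-1.486, 0.259, 1.535, -0, 1.348, -0.203], TCP at [0.156, -0.527, 0.25] pointing down, gripper open.
Joint ranges: [-3.14, 3.14], [-0.91, 2.08], [0.19, 2.58], [-1.22, 4.36], [0.22, 2.71], [-3.12, 3.12]. Speed limits (rad/s): [2.57, 2.57, 3.14, 3.14, 3.14, 3.14].

## Interface

Orientations are given as a rotation vector (axis times angle).
In Python, from workcell import telemetry, vision, manip gives the robot as it stands.
- The arm moves only by the tool move_arm, never from a script. Its argument "steps" is a list of rows, each a list of 7 numbers: the shift along the tool's x, y, z normalised to -1 to 1, where 1 is 600 mm, then the turn, a rotation vector about the tool's x, y, z normalised to -1 to 1, where 1 is 180 degrees, then the gripper command: -1 is shut, 1 is fully open, values between are in proportion. In form: [[dx, dy, dz, rx, ry, rz, claw], ...]. A call has 1 to 8 rows; each row shifts and turns the commanded pose from where the row before left it, along the tool's axes as they then stand; what a row does not reach is not made up. A row lasts 1/12 s, in which the tool goes at most 41.7 mm and 7.16 degrees, less where a joint would pass 70% of its speed; a pose out of reach is approached as far as the arm can. A call with a number of a shift or a turn outside -1 to 1 is refused whole. A call with a gripper value outside its range is refused whole. The fingers move at their own pace and stop on an object; "force" is the grip in N (left out, the last holds). Time passes only in rows, so rows that do not move let the fingers close. It gives the time, the measured TCP pose, the force and the opening at its end, in the units of the state.
- telemetry.observe(): the state, without advancing time (a new reading comes with each control period).
- vision.camera(name): name is "scene" or "top"; returns a dict with "frame" (400x640x3 uint8, red, green, blue), "fx", "fy", "cx", "cy" (pixels), "R" (3x3) and "t" (3): a world point X has camera coordinates R X + t. Camera axes: x right, y down, z forward; pixel columns grow to the right and rows downward; lengths in m; the calibration is good to about 2 mm. A picture is of the moment at which its call begins. There is no depth.
- manip.close_job(): hands the job in, once; it reports no verdict.
Trained networks look in a picture, given as the dict that the camera call returned (one of the last four; its "shot" number tells which), for a name from the list of things; names that differ only in an ending like _2 or _b are one class to them, and where a whole thing is asked for, a point or a joint stands for the part that bears it (a point fixed in the world has none). Each returns a list of dicts, best first, with "conf" (0 to 1); they miss things now and then, are a little off and sometimes report something else, mostly with a low value. They report only what shows in the picture. A call takes as long as a camera call. They do not tell look-alikes from the thing itself.
- vision.masks_of(picture, thing): "region" (400x640 bool, what is visible of it).
- vision.pinpoint(picture, thing): "at" ([x, y, z] in m, in world coordinates, good to about 4 mm: a listed point, or the origin of a listed thing).
The state is a dict: "time_s": time; "joints": joint angles; "qvel": joint speeds; "tau": joint torques, N m; "eef_pos": TCP position; "ee_rot": TCP orientation; "wrist_force": force on the tool from outside, world axes, zero at the start; "torque": the same for the moment, N m; "finger_gap": finger opening in m.
Only numpy, scipy, OpenCV 4.12 (cv2) and the standard library are available. Lean on these libraries where they do the work, as an engineer would, in place of code of your own. Each camera call takes 0.05 s, during which the arm holds its last target. There are 200 camera calls.

## Working session

There is one attempt and no reset: what is moved stays moved. The work goes in short steps, Python scripts to look and compute and a tool call to move; the robot and the scene stay as the last step left them, time stands still between calls to the robot, and variables do not carry over. Pictures are saved under pics/ and viewed, about 12 in all and at most 16, crops included, and the job is handed in when it is done.

Besides the shell and the picture viewer there is one more tool, called in YAML: its name, and indented under it one key for each argument. move_arm: Moves the arm, as the interface text tells. Its arguments: {"type":"object","properties":{"steps":{"type":"array","items":{"type":"array","items":{"type":"number","minimum":-1,"maximum":1}}},"force":{"type":"number"}},"required":["steps"]}

```bash
mkdir -p pics; ls
cat > h.py <<'E'
import numpy as np, cv2
from workcell import telemetry, vision, manip
def save(p,n,crop=None,s=1):
    f=p["frame"][:,:,::-1]
    if crop: f=f[crop[1]:crop[3],crop[0]:crop[2]]
    cv2.imwrite(f"pics/{n}.png",cv2.resize(np.ascontiguousarray(f),None,fx=s,fy=s,interpolation=cv2.INTER_CUBIC))
def px(p,X):
    c=np.array(p["R"])@np.array(X)+np.array(p["t"]); return np.array([p["fx"]*c[0]/c[2]+p["cx"],p["fy"]*c[1]/c[2]+p["cy"]])
def w(p,uv,z):
    R=np.array(p["R"]);t=np.array(p["t"]);o=-R.T@t
    d=R.T@np.array([(uv[0]-p["cx"])/p["fx"],(uv[1]-p["cy"])/p["fy"],1]); return o+d*(z-o[2])/d[2]
E
python3 - <<'E'
from h import *
print(telemetry.observe())
t=vision.camera("top");s=vision.camera("scene")
save(t,"top1");save(s,"scene1")
for c in (t,s): print(-np.array(c["R"]).T@np.array(c["t"]),c["fx"])
for n in ["valve_1","kit_1","park_mat","grease_jar","ring_gauge","plug_gauge"]:
    for nm,c in(("top",t),("scene",s)):
        for d in vision.pinpoint(c,n): print(n,nm,np.round(d["at"],3),round(d["conf"],2),px(c,d["at"]).round())
E
```

```text
pics
{'time_s': 0.0, 'joints': array([-1.48580534e+00,  2.59345981e-01,  1.53608799e+00,  1.70373379e-05,
        1.34799195e+00, -2.02808162e-01]), 'qvel': array([-0.00035046, -0.00073897,  0.00118262, -0.00190705, -0.00104887,
       -0.00098018]), 'tau': array([-1.16232359e-04, -4.46030223e+01, -2.90567315e+01, -4.30568216e-04,
        1.16206898e-02,  1.04221988e-05]), 'eef_pos': array([ 0.15609446, -0.52687159,  0.24917109]), 'ee_rot': array([-3.10731277e+00, -4.50247106e-01, -1.95476193e-04]), 'wrist_force': array([-0.25104855,  0.11084253, -0.8117474 ]), 'torque': array([-0.02598974,  0.01270494,  0.05196326]), 'finger_gap': 0.08502090621742178}
[ 0.39544015 -0.00652722  1.0394137 ] 399.3034321784776
[0.96339957 0.95876705 0.73240172] 519.6909424078885
valve_1 top [0.514 0.327 0.013] 0.86 [190. 193.]
valve_1 top [ 0.54  -0.116  0.015] 0.7 [362. 188.]
valve_1 top [0.581 0.116 0.013] 0.59 [273. 169.]
valve_1 scene [0.584 0.115 0.012] 0.87 [285. 254.]
valve_1 scene [ 0.535 -0.114  0.013] 0.74 [265. 200.]
valve_1 scene [0.512 0.333 0.012] 0.69 [363. 306.]
kit_1 top [ 0.583  0.109 
[... 223 characters left out ...]
1 scene [ 0.543 -0.113 -0.001] 0.97 [262. 205.]
kit_1 scene [0.58  0.113 0.002] 0.62 [286. 257.]
park_mat top [ 0.489 -0.327  0.   ] 0.72 [441. 211.]
park_mat scene [ 0.49  -0.33   0.004] 0.71 [251. 164.]
grease_jar top [ 0.392 -0.023  0.   ] 0.68 [324. 244.]
grease_jar scene [ 0.394 -0.029 -0.001] 0.94 [328. 208.]
ring_gauge top [ 0.43   0.209 -0.001] 0.48 [236. 227.]
ring_gauge top [ 0.68   0.246 -0.002] 0.34 [226. 132.]
ring_gauge top [ 0.536 -0.114  0.013] 0.25 [361. 190.]
ring_gauge scene [ 0.422  0.204 -0.004] 0.54 [366. 263.]
plug_gauge top [0.68  0.245 0.   ] 0.74 [226. 132.]
plug_gauge scene [0.68  0.245 0.   ] 0.7 [268. 308.]
plug_gauge scene [ 0.534 -0.114  0.011] 0.69 [265. 201.]
```

Run:
```python
from h import *
t=vision.camera("top"); save(t,"top2",(130,90,510,330),2.1); print(t["R"],t["t"],t["cx"],t["cy"])
```

```text
[[ 0.0299529  -0.99947007  0.01274393]
 [-0.99580257 -0.03094132 -0.08613867]
 [ 0.08648734 -0.01011034 -0.99620165]] [-0.03161456  0.48311208  1.00119908] 323.27143494734025 208.13964189294447
```

View pics/top2.png

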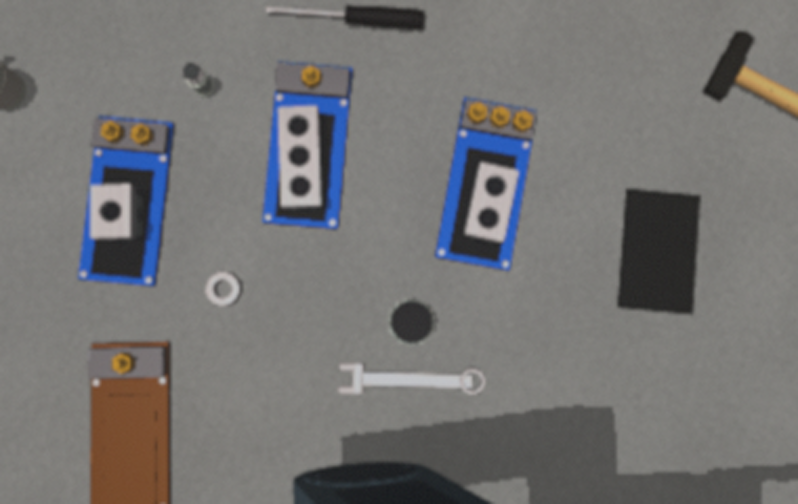

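View pics/scene1.png

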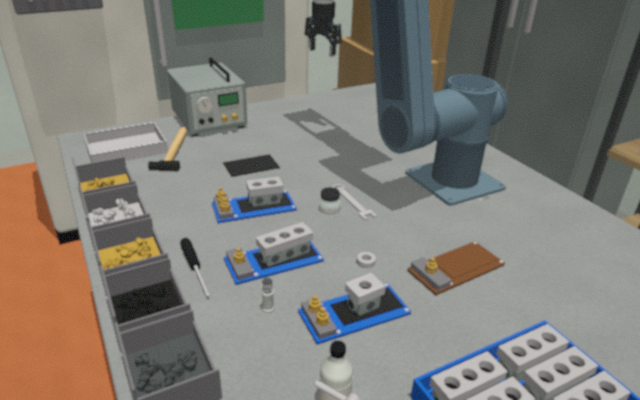

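The kits read, from left to right in the top crop, as follows:
- **kit_2**, at (125,200), carries valve_1 at (111,211).
- **kit_1**, at (308,145), carries valve_3 at (300,157).
- **kit_3**, at (487,183), carries valve_2 at (491,202).

The mat is at (659,250). Look-alikes are the brown board at (130,430) and the crate castings at the lower right of the scene view, both excluded. Next I measure the outlines.

```bash
cat >> h.py <<'E'
def rect(p,m,z):
    ys,xs=np.nonzero(m); h=cv2.convexHull(np.stack([xs,ys],1).astype(np.float32))[:,0]
    P=np.array([w(p,u,z)[:2] for u in h],np.float32)*1000
    (cx,cy),(a,b),ang=cv2.minAreaRect(P)
    if a<b: a,b,ang=b,a,ang+90
    return cx,cy,a,b,(ang+90)%180-90
def comps(m,lo):
    n,l,s,c=cv2.connectedComponentsWithStats(m.astype(np.uint8),connectivity=8)
    return [(l==i,c[i]) for i in range(1,n) if s[i,4]>lo]
def measure(p,zv=.066):
    f=p["frame"].astype(int); r,g,b=f[...,0],f[...,1],f[...,2]
    roi=np.zeros(r.shape,bool); roi[100:245,165:500]=1
    for m,c in comps(roi&(b>r+70)&(b>110),60): print("board",c.round(),np.round(rect(p,m,.01),1))
    for m,c in comps(roi&(r>165)&(g>155)&(b>150),120): print("valve",c.round(),np.round(rect(p,m,zv),1))
E
python3 - <<'E'
from h import *
t=vision.camera("top"); measure(t); save(t,"crop1",(160,110,400,240),3.3)
f=t["frame"].astype(int); m=np.zeros(f.shape[:2],bool); m[170:250,415:470]=1
m&=f.max(2)<60
for mm,c in comps(m,200): print("mat",rect(t,mm,.004))
E
```

```text
board [277. 165.] [591.9 111.3 164.4  92.8  -3. ]
board [359. 181.] [ 550.4 -110.6  164.1   93.1   -8.7]
board [191. 190.] [514.4 332.1 163.7  93.1  -3.3]
valve [272. 164.] [585.8 113.  115.1  43.9   4.5]
valve [364. 186.] [ 538.4 -114.6   83.4   43.4  -10.8]
valve [183. 190.] [513.6 329.   59.   41.5   3.6]
mat (492.1924133300781, -330.9115295410156, 145.6803741455078, 89.74061584472656, -3.5577926635742188)
```

View pics/crop1.png

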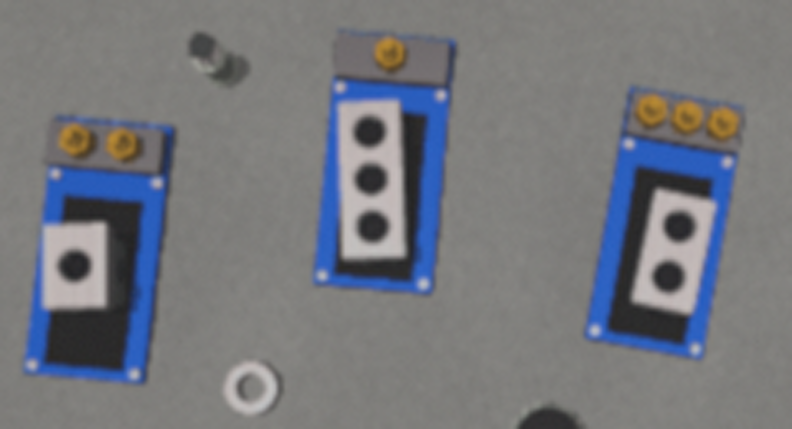

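The crop confirms one body per board: the 1-port at (75,265) on the 2-cartridge board, the 3-port at (371,180) on the 1-cartridge board, and the 2-port at (674,250) on the 3-cartridge board. Rectangle sizes agree with the specs. I'll park valve_2 first.

```bash
cat >> h.py <<'E'
def go(x,y,z,yaw,cur=None):
    s=telemetry.observe()
    from scipy.spatial.transform import Rotation as Ro
    M=Ro.from_rotvec(s["ee_rot"]).as_matrix(); P=np.array(s["eef_pos"]); y0=np.degrees(np.arctan2(M[1,0],M[0,0]))
    if cur: P=np.array(cur[:3]);y0=cur[3]
    a=np.radians(yaw); d=np.array([x,y,z])-P
    ex=np.array([np.cos(a),np.sin(a)]); ey=np.array([np.sin(a),-np.cos(a)])
    print("from",P.round(4),y0.round(2) if not cur else y0,"tilt z",M[:,2].round(4),"turn first rz total",round((y0-yaw)/180,4),
      "then xyz total",np.round([d[:2]@ex/.6,d[:2]@ey/.6,-d[2]/.6],4),"|f|",s["wrist_force"].round(1),"gap",round(s["finger_gap"],4),"t",s["time_s"])
E
python3 -c "
from h import *
go(.538,-.1145,.15,-10.8)"
```

```text
from [ 0.1561 -0.5274  0.25  ] 16.49 tilt z [ 0.  0. -1.] turn first rz total 0.1516 then xyz total [ 0.4962 -0.7952  0.1667] |f| [-0.1  0.7 -0.3] gap 0.0854 t 0.8
```

move_arm:
  steps:
    - [0, 0, 0, 0, 0, 0.0303, 1]
    - [0, 0, 0, 0, 0, 0.0303, 1]
    - [0, 0, 0, 0, 0, 0.0303, 1]
    - [0, 0, 0, 0, 0, 0.0303, 1]
    - [0, 0, 0, 0, 0, 0.0304, 1]
    - [0.03, -0.05, 0.01, 0, 0, 0, 1]
    - [0.03, -0.05, 0.01, 0, 0, 0, 1]
    - [0.03, -0.05, 0.01, 0, 0, 0, 1]
  force: 60

```text
time_s: 1.47
eef_pos: [0.2263, -0.4484, 0.2317]
ee_rot: [-3.127, 0.299, -0.0]
wrist_force: [0.5, -1.0, 0.4]
finger_gap: 0.0852
```

move_arm:
  steps:
    - [0.03, -0.05, 0.01, 0, 0, 0, 1]
    - [0.03, -0.05, 0.01, 0, 0, 0, 1]
    - [0.03, -0.05, 0.01, 0, 0, 0, 1]
    - [0.03, -0.05, 0.01, 0, 0, 0, 1]
    - [0.03, -0.05, 0.01, 0, 0, 0, 1]
    - [0.03, -0.05, 0.01, 0, 0, 0, 1]
    - [0.03, -0.05, 0.01, 0, 0, 0, 1]
    - [0.03, -0.05, 0.01, 0, 0, 0, 1]

```text
time_s: 2.13
eef_pos: [0.4134, -0.2389, 0.184]
ee_rot: [3.127, -0.296, 0.001]
wrist_force: [0.4, -0.3, -0.3]
finger_gap: 0.0855
```

move_arm:
  steps:
    - [0.03, -0.05, 0.01, 0, 0, 0, 1]
    - [0.03, -0.05, 0.01, 0, 0, 0, 1]
    - [0.03, -0.05, 0.01, 0, 0, 0, 1]
    - [0.03, -0.05, 0.01, 0, 0, 0, 1]
    - [0.04, 0, 0.01, 0, 0, 0, 1]
    - [0, 0, 0, 0, 0, 0, 1]
    - [0, 0, 0, 0, 0, 0, 1]

```text
time_s: 2.72
eef_pos: [0.5298, -0.14, 0.1534]
ee_rot: [-3.128, 0.293, 0.001]
wrist_force: [-0.1, -0.7, 1.2]
finger_gap: 0.0855
```

```bash
python3 -c "
from h import *
go(.538,-.1145,.05,-10.8)"
```

```text
from [ 0.5298 -0.14    0.1534] -10.7 tilt z [-9.e-04  2.e-04 -1.e+00] turn first rz total 0.0006 then xyz total [ 0.0055 -0.0442  0.1723] |f| [-0.1 -0.7  1.2] gap 0.0855 t 2.7167
```

move_arm:
  steps:
    - [0.0055, -0.044, 0, 0, 0, 0, 1]
    - [0, 0, 0.05, 0, 0, 0, 1]
    - [0, 0, 0.05, 0, 0, 0, 1]
    - [0, 0, 0.04, 0, 0, 0, 1]
    - [0, 0, 0.02, 0, 0, 0, 1]
    - [0, 0, 0.012, 0, 0, 0, 1]
    - [0, 0, 0, 0, 0, 0, 1]
    - [0, 0, 0, 0, 0, 0, 1]

```text
time_s: 3.38
eef_pos: [0.5373, -0.1158, 0.0514]
ee_rot: [3.127, -0.297, 0.0]
wrist_force: [-0.1, 0.4, 0.8]
finger_gap: 0.0852
```

```bash
python3 -c "
from h import *
go(.538,-.1145,.05,-10.8)
s=vision.camera('scene'); save(s,'g1',(180,120,380,260),4)"
```

```text
from [ 0.5373 -0.1158  0.0514] -10.85 tilt z [ 2.e-04 -2.e-04 -1.e+00] turn first rz total -0.0003 then xyz total [ 0.0008 -0.0023  0.0023] |f| [-0.1  0.4  0.8] gap 0.0852 t 3.3833
```

View pics/g1.png

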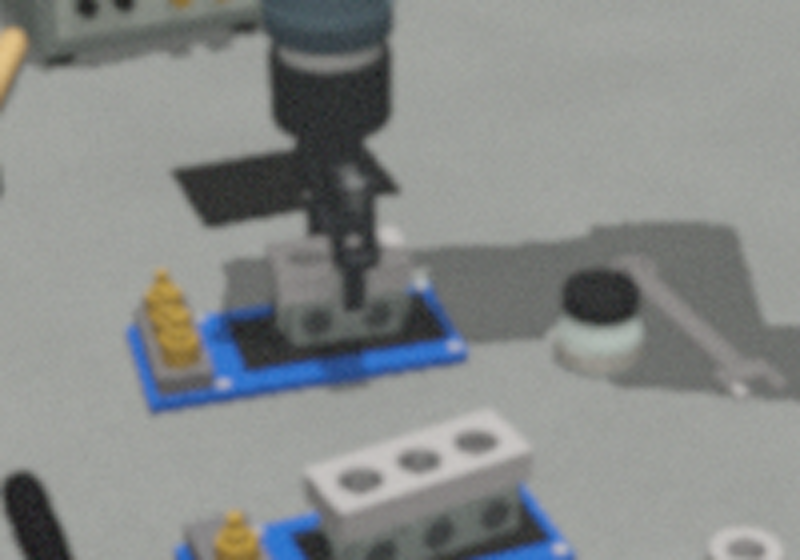

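The jaws straddle valve_2, with the near finger at (355,270) in the crop. Closing.

move_arm:
  steps:
    - [0, 0, 0.002, 0, 0, 0, -1]
    - [0, 0, 0, 0, 0, 0, -1]
    - [0, 0, 0, 0, 0, 0, -1]
    - [0, 0, 0, 0, 0, 0, -1]
    - [0, 0, 0, 0, 0, 0, -1]
    - [0, 0, 0, 0, 0, 0, -1]
    - [0, 0, 0, 0, 0, 0, -1]
    - [0, 0, 0, 0, 0, 0, -1]
  force: 70

```text
time_s: 4.1
eef_pos: [0.538, -0.1152, 0.0506]
ee_rot: [3.127, -0.295, 0.002]
wrist_force: [-0.9, 1.9, 6.1]
finger_gap: 0.0453
```

move_arm:
  steps:
    - [0, 0, -0.01, 0, 0, 0, -1]
    - [0, 0, -0.02, 0, 0, 0, -1]
    - [0, 0, -0.04, 0, 0, 0, -1]
    - [0, 0, -0.05, 0, 0, 0, -1]
    - [0, 0, -0.04, 0, 0, 0, -1]
    - [0, 0, -0.02, 0, 0, 0, -1]
    - [0, 0, 0, 0, 0, 0, -1]

```text
time_s: 4.68
eef_pos: [0.5388, -0.1156, 0.1606]
ee_rot: [3.126, -0.295, 0.008]
wrist_force: [1.1, 0.6, -5.1]
finger_gap: 0.0451
```

```bash
python3 -c "
from h import *
go(.492,-.331,.10,-3.5)"
```

```text
from [ 0.5388 -0.1156  0.1606] -10.79 tilt z [ 0.0047 -0.0021 -1.    ] turn first rz total -0.0405 then xyz total [-0.056  0.363  0.101] |f| [ 1.1  0.6 -5.1] gap 0.0451 t 4.6833
```

move_arm:
  steps:
    - [0, 0, 0, 0, 0, -0.02, -1]
    - [0, 0.01, 0, 0, 0, -0.02, -1]
    - [-0.008, 0.04, 0, 0, 0, 0, -1]
    - [-0.008, 0.055, 0, 0, 0, 0, -1]
    - [-0.01, 0.055, 0, 0, 0, 0, -1]
    - [-0.01, 0.055, 0, 0, 0, 0, -1]
    - [-0.01, 0.055, 0.01, 0, 0, 0, -1]
    - [-0.01, 0.05, 0.03, 0, 0, 0, -1]

```text
time_s: 5.35
eef_pos: [0.4915, -0.307, 0.1341]
ee_rot: [3.138, -0.099, 0.003]
wrist_force: [1.1, -1.0, -5.4]
finger_gap: 0.0452
```

move_arm:
  steps:
    - [0, 0.04, 0.04, 0, 0, 0, -1]
    - [0, 0, 0.04, 0, 0, 0, -1]
    - [0, 0, 0.03, 0, 0, 0, -1]
    - [0, 0, 0.02, 0, 0, 0, -1]
    - [0, 0, 0, 0, 0, 0, -1]
    - [0, 0, 0, 0, 0, 0, -1]

```text
time_s: 5.85
eef_pos: [0.4893, -0.3276, 0.0544]
ee_rot: [-3.138, 0.098, 0.004]
wrist_force: [0.1, -0.8, -5.1]
finger_gap: 0.0449
```

```bash
python3 -c "
from h import *
go(.492,-.331,.0435,-3.5)"
```

```text
from [ 0.4893 -0.3276  0.0544] -3.57 tilt z [-0.0022  0.0021 -1.    ] turn first rz total -0.0004 then xyz total [0.0048 0.0054 0.0182] |f| [ 0.1 -0.8 -5.1] gap 0.0449 t 5.85
```

move_arm:
  steps:
    - [0.003, 0.003, 0.008, 0, 0, 0, -1]
    - [0, 0, 0.005, 0, 0, 0, -1]
    - [0, 0, 0.003, 0, 0, 0, -1]
    - [0, 0, 0.002, 0, 0, 0, -1]
    - [0, 0, 0.001, 0, 0, 0, -1]
    - [0, 0, 0, 0, 0, 0, -1]

```text
time_s: 6.35
eef_pos: [0.4917, -0.3304, 0.0444]
ee_rot: [3.14, -0.098, 0.0]
wrist_force: [0.0, 0.0, -5.1]
finger_gap: 0.0451
```

move_arm:
  steps:
    - [0, 0, 0.0015, 0, 0, 0, -1]
    - [0, 0, 0.001, 0, 0, 0, -1]
    - [0, 0, 0, 0, 0, 0, -1]

```text
time_s: 6.6
eef_pos: [0.4916, -0.3304, 0.0427]
ee_rot: [-3.14, 0.099, 0.0]
wrist_force: [-0.1, 0.1, -4.9]
finger_gap: 0.045
```

move_arm:
  steps:
    - [0, 0, 0.001, 0, 0, 0, -1]
    - [0, 0, 0.0006, 0, 0, 0, -1]
    - [0, 0, 0, 0, 0, 0, -1]

```text
time_s: 6.85
eef_pos: [0.4916, -0.3305, 0.0426]
ee_rot: [3.14, -0.099, 0.0]
wrist_force: [-2.6, 2.6, 4.5]
finger_gap: 0.0453
```

Contact (force went from −5 to +4.5 N). Releasing and rising.

move_arm:
  steps:
    - [0, 0, 0, 0, 0, 0, 0.3]
    - [0, 0, 0, 0, 0, 0, 1]
    - [0, 0, 0, 0, 0, 0, 1]
    - [0, 0, -0.02, 0, 0, 0, 1]
    - [0, 0, -0.05, 0, 0, 0, 1]
    - [0, 0, -0.06, 0, 0, 0, 1]
    - [0, 0, -0.05, 0, 0, 0, 1]
    - [0, 0, 0, 0, 0, 0, 1]

```text
time_s: 7.52
eef_pos: [0.4948, -0.3334, 0.1577]
ee_rot: [3.131, -0.098, 0.015]
wrist_force: [0.5, -1.2, 1.0]
finger_gap: 0.0858
```

```bash
python3 -c "
from h import *
go(.586,.113,.15,4.5)
t=vision.camera('top'); s=vision.camera('scene'); save(t,'t3'); measure(t)
f=t['frame'].astype(int)
roi=np.zeros(f.shape[:2],bool); roi[150:230,330:390]=1
for m,c in comps(roi&(f.max(2)<70),100): print('pad',c.round(),np.round(rect(t,m,.012),1))"
```

```text
from [ 0.4948 -0.3334  0.1577] -3.59 tilt z [ 0.0093 -0.0092 -0.9999] turn first rz total -0.0449 then xyz total [ 0.21   -0.7297  0.0128] |f| [ 0.5 -1.2  1. ] gap 0.0858 t 7.5167
board [277. 165.] [591.9 111.3 164.4  93.2  -3. ]
board [360. 182.] [ 550.4 -110.6  164.4   93.1   -8.7]
board [191. 190.] [514.4 332.1 164.1  93.4  -3.5]
valve [272. 164.] [585.5 113.3 115.4  44.4   2.5]
valve [182. 190.] [513.8 330.3  60.1  43.9   3.3]
valve [235. 227.] [427.3 196.7  38.1  37.4  47.3]
pad [360. 187.] [ 543.3 -109.5  127.5   56.5   -8.8]
```

View pics/t3.png

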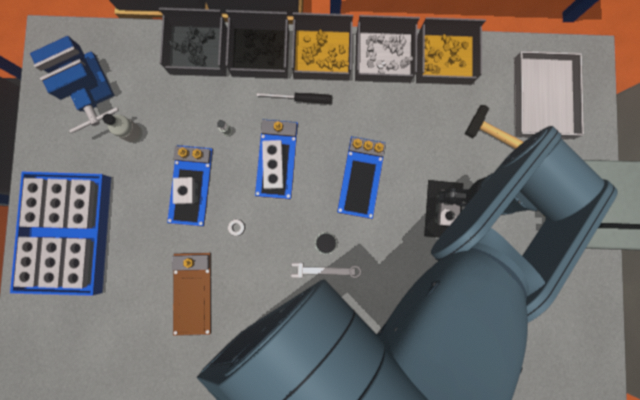

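valve_2 stands upright on the mat at (448,215), and the pad of kit_3 is free at (360,187). Now valve_3.

move_arm:
  steps:
    - [0, 0, 0, 0, 0, -0.02, 1]
    - [0, -0.03, 0, 0, 0, -0.02, 1]
    - [0.017, -0.06, 0, 0, 0, 0, 1]
    - [0.017, -0.06, 0, 0, 0, 0, 1]
    - [0.017, -0.06, 0, 0, 0, 0, 1]
    - [0.017, -0.06, 0, 0, 0, 0, 1]
    - [0.017, -0.06, 0, 0, 0, 0, 1]
    - [0.017, -0.06, 0, 0, 0, 0, 1]

```text
time_s: 8.28
eef_pos: [0.5382, -0.091, 0.1484]
ee_rot: [-3.139, -0.098, 0.004]
wrist_force: [0.1, -0.1, -0.2]
finger_gap: 0.0852
```

move_arm:
  steps:
    - [0.017, -0.06, 0, 0, 0, 0, 1]
    - [0.017, -0.06, 0, 0, 0, 0, 1]
    - [0.017, -0.06, 0, 0, 0, 0, 1]
    - [0.017, -0.06, 0, 0, 0, 0, 1]
    - [0.017, -0.06, 0, 0, 0, 0, 1]
    - [0.017, -0.04, 0, 0, 0, 0, 1]
    - [0, 0, 0, 0, 0, 0, 1]
    - [0, 0, 0, 0, 0, 0, 1]

```text
time_s: 8.95
eef_pos: [0.5865, 0.1159, 0.1482]
ee_rot: [3.14, 0.104, -0.004]
wrist_force: [0.1, -0.2, 0.2]
finger_gap: 0.0858
```

```bash
python3 -c "
from h import *
go(.586,.113,.05,3.5)"
```

```text
from [0.5865 0.1159 0.1482] 3.78 tilt z [-2.8e-03 -2.0e-04 -1.0e+00] turn first rz total 0.0016 then xyz total [-0.0012  0.0048  0.1637] |f| [ 0.1 -0.2  0.2] gap 0.0858 t 8.95
```

move_arm:
  steps:
    - [-0.001, 0.005, 0.03, 0, 0, 0.001, 1]
    - [0, 0, 0.05, 0, 0, 0, 1]
    - [0, 0, 0.045, 0, 0, 0, 1]
    - [0, 0, 0.025, 0, 0, 0, 1]
    - [0, 0, 0.013, 0, 0, 0, 1]
    - [0, 0, 0, 0, 0, 0, 1]
    - [0, 0, 0, 0, 0, 0, 1]

```text
time_s: 9.53
eef_pos: [0.5869, 0.1105, 0.0519]
ee_rot: [3.14, 0.092, -0.001]
wrist_force: [0.5, -1.2, -0.4]
finger_gap: 0.0854
```

move_arm:
  steps:
    - [0, 0, 0, 0, 0, 0, -1]
    - [0, 0, 0, 0, 0, 0, -1]
    - [0, 0, 0, 0, 0, 0, -1]
    - [0, 0, 0, 0, 0, 0, -1]
    - [0, 0, 0, 0, 0, 0, -1]
    - [0, 0, 0, 0, 0, 0, -1]
    - [0, 0, 0, 0, 0, 0, -1]
    - [0, 0, 0, 0, 0, 0, -1]
  force: 80

```text
time_s: 10.2
eef_pos: [0.5881, 0.112, 0.0536]
ee_rot: [-3.14, -0.094, -0.005]
wrist_force: [-1.5, 2.0, 6.3]
finger_gap: 0.0451
```

move_arm:
  steps:
    - [0, 0, -0.01, 0, 0, 0, -1]
    - [0, 0, -0.02, 0, 0, 0, -1]
    - [0, 0, -0.04, 0, 0, 0, -1]
    - [0, 0, -0.05, 0, 0, 0, -1]
    - [0, 0, -0.04, 0, 0, 0, -1]
    - [0, 0, -0.02, 0, 0, 0, -1]
    - [0, 0, 0, 0, 0, 0, -1]
    - [0, 0, 0, 0, 0, 0, -1]

```text
time_s: 10.87
eef_pos: [0.5868, 0.1113, 0.1605]
ee_rot: [3.14, 0.094, 0.001]
wrist_force: [0.1, 0.4, -6.4]
finger_gap: 0.045
```

```bash
python3 -c "
from h import *
go(.5437,-.1095,.10,-8.8)
t=vision.camera('top'); save(t,'t4',(220,100,400,240),4); measure(t,.066+.108)
f=t['frame'].astype(int)
roi=np.zeros(f.shape[:2],bool); roi[110:200,240:310]=1
for m,c in comps(roi&(f.max(2)<70),100): print('pad',c.round(),np.round(rect(t,m,.012),1))"
```

```text
from [0.5868 0.1113 0.1605] 3.42 tilt z [ 6.e-04 -2.e-04 -1.e+00] turn first rz total 0.0679 then xyz total [-0.0147  0.3746  0.1008] |f| [ 0.1  0.4 -6.4] gap 0.045 t 10.8667
board [360. 182.] [ 550.4 -110.6  164.4   93.1   -8.7]
board [288. 178.] [562.6  73.6 117.7  35.3 -16. ]
board [205. 182.] [545.  291.8  82.1  16.7  -3.9]
valve [450. 208.] [ 480.6 -292.5   74.6   39.4   -3.8]
pad [279. 158.] [621.3  91.2 238.1  63.3  -2.9]
pad [249. 143.] [648.2 182.5  77.2  47.3   1.9]
```

View pics/t4.png

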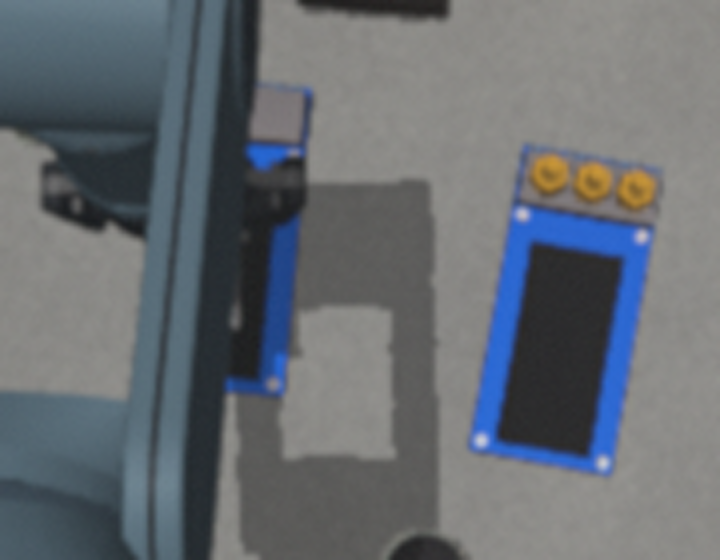

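kit_3 with its three brass cartridges at (595,182) has a clear pad at (560,350). The arm hides valve_3, but the gap and the force show it is held.

move_arm:
  steps:
    - [0, 0, 0, 0, 0, 0.0226, -1]
    - [0, 0, 0, 0, 0, 0.0226, -1]
    - [0, 0.01, 0, 0, 0, 0.0227, -1]
    - [0, 0.03, 0, 0, 0, 0, -1]
    - [-0.002, 0.05, 0, 0, 0, 0, -1]
    - [-0.002, 0.055, 0, 0, 0, 0, -1]
    - [-0.002, 0.055, 0, 0, 0, 0, -1]
    - [-0.002, 0.055, 0, 0, 0, 0, -1]

```text
time_s: 11.58
eef_pos: [0.5573, -0.0399, 0.1577]
ee_rot: [-3.132, 0.24, 0.007]
wrist_force: [0.3, -0.6, -6.0]
finger_gap: 0.0447
```

move_arm:
  steps:
    - [-0.002, 0.055, 0.01, 0, 0, 0, -1]
    - [-0.002, 0.04, 0.03, 0, 0, 0, -1]
    - [0, 0.024, 0.04, 0, 0, 0, -1]
    - [0, 0, 0.03, 0, 0, 0, -1]
    - [0, 0, 0.02, 0, 0, 0, -1]
    - [0, 0, 0.01, 0, 0, 0, -1]
    - [0, 0, 0, 0, 0, 0, -1]
    - [0, 0, 0, 0, 0, 0, -1]

```text
time_s: 12.25
eef_pos: [0.5455, -0.1089, 0.0752]
ee_rot: [-3.132, 0.241, 0.003]
wrist_force: [0.2, -0.4, -6.6]
finger_gap: 0.0456
```

```bash
python3 -c "
from h import *
go(.545,-.1097,.0525,-8.8)"
```

```text
from [ 0.5455 -0.1089  0.0752] -8.78 tilt z [-1.8e-03  8.0e-04 -1.0e+00] turn first rz total 0.0001 then xyz total [-0.0007  0.0014  0.0379] |f| [ 0.2 -0.4 -6.6] gap 0.0456 t 12.25
```

move_arm:
  steps:
    - [-0.0007, 0.0014, 0.015, 0, 0, 0, -1]
    - [0, 0, 0.01, 0, 0, 0, -1]
    - [0, 0, 0.006, 0, 0, 0, -1]
    - [0, 0, 0.003, 0, 0, 0, -1]
    - [0, 0, 0.0015, 0, 0, 0, -1]
    - [0, 0, 0, 0, 0, 0, -1]
    - [0, 0, 0, 0, 0, 0, -1]

```text
time_s: 12.83
eef_pos: [0.5456, -0.1101, 0.0549]
ee_rot: [3.132, -0.241, 0.001]
wrist_force: [0.3, -0.6, -6.2]
finger_gap: 0.0448
```

move_arm:
  steps:
    - [0, 0, 0.0015, 0, 0, 0, -1]
    - [0, 0, 0.001, 0, 0, 0, -1]
    - [0, 0, 0, 0, 0, 0, -1]
    - [0, 0, 0, 0, 0, 0, -1]

```text
time_s: 13.17
eef_pos: [0.5457, -0.1102, 0.0537]
ee_rot: [3.132, -0.241, 0.001]
wrist_force: [-1.8, -0.3, -2.0]
finger_gap: 0.0448
```

move_arm:
  steps:
    - [0, 0, 0.0006, 0, 0, 0, -1]
    - [0, 0, 0.0004, 0, 0, 0, -1]
    - [0, 0, 0, 0, 0, 0, -1]

```text
time_s: 13.42
eef_pos: [0.5457, -0.1102, 0.0536]
ee_rot: [3.132, -0.241, 0.001]
wrist_force: [-4.4, 1.1, 4.7]
finger_gap: 0.0449
```

move_arm:
  steps:
    - [0, 0, 0, 0, 0, 0, 0.3]
    - [0, 0, 0, 0, 0, 0, 1]
    - [0, 0, 0, 0, 0, 0, 1]
    - [0, 0, -0.02, 0, 0, 0, 1]
    - [0, 0, -0.05, 0, 0, 0, 1]
    - [0, 0, -0.06, 0, 0, 0, 1]
    - [0, 0, -0.04, 0, 0, 0, 1]
    - [0, 0, 0, 0, 0, 0, 1]

```text
time_s: 14.08
eef_pos: [0.5489, -0.1115, 0.1604]
ee_rot: [3.129, -0.241, 0.016]
wrist_force: [1.5, -0.8, 1.0]
finger_gap: 0.0853
```

```bash
python3 -c "
from h import *
go(.5137,.3297,.15,3.4)"
```

```text
from [ 0.5489 -0.1115  0.1604] -8.79 tilt z [ 0.0101 -0.0042 -0.9999] turn first rz total -0.0677 then xyz total [-0.015  -0.7375  0.0173] |f| [ 1.5 -0.8  1. ] gap 0.0853 t 14.0833
```

move_arm:
  steps:
    - [0, 0, 0, 0, 0, -0.0226, 1]
    - [0, 0, 0, 0, 0, -0.0226, 1]
    - [0, -0.02, 0, 0, 0, -0.0226, 1]
    - [-0.001, -0.06, 0, 0, 0, 0, 1]
    - [-0.001, -0.06, 0, 0, 0, 0, 1]
    - [-0.001, -0.06, 0, 0, 0, 0, 1]
    - [-0.001, -0.06, 0, 0, 0, 0, 1]
    - [-0.001, -0.06, 0, 0, 0, 0, 1]

```text
time_s: 14.75
eef_pos: [0.5315, 0.0829, 0.1541]
ee_rot: [-3.14, -0.092, 0.0]
wrist_force: [1.0, 0.4, 0.1]
finger_gap: 0.0855
```

move_arm:
  steps:
    - [-0.001, -0.06, 0, 0, 0, 0, 1]
    - [-0.001, -0.06, 0, 0, 0, 0, 1]
    - [-0.001, -0.06, 0, 0, 0, 0, 1]
    - [-0.001, -0.06, 0, 0, 0, 0, 1]
    - [-0.001, -0.06, 0, 0, 0, 0, 1]
    - [0, -0.06, 0, 0, 0, 0, 1]
    - [0, -0.05, 0.01, 0, 0, 0, 1]
    - [0, 0, 0, 0, 0, 0, 1]

```text
time_s: 15.42
eef_pos: [0.5128, 0.3319, 0.1471]
ee_rot: [-3.138, -0.1, 0.001]
wrist_force: [0.5, -0.1, -0.2]
finger_gap: 0.0859
```

```bash
python3 -c "
from h import *
go(.5137,.3297,.05,3.4)
t=vision.camera('top'); save(t,'t5',(160,100,400,260),3.3); measure(t)
f=t['frame'].astype(int)
roi=np.zeros(f.shape[:2],bool); roi[110:220,240:390]=1
for m,c in comps(roi&(f.max(2)<70),100): print('pad',c.round(),np.round(rect(t,m,.012),1))"
```

```text
from [0.5128 0.3319 0.1471] 3.65 tilt z [-9.0e-04  2.1e-03 -1.0e+00] turn first rz total 0.0014 then xyz total [0.0012 0.0038 0.1619] |f| [ 0.5 -0.1 -0.2] gap 0.0859 t 15.4167
board [276. 163.] [591.9 111.3 164.4  93.2  -3. ]
board [360. 183.] [ 550.5 -110.6  164.3   93.1   -8.7]
board [191. 191.] [514.4 332.6 164.2  92.8  -3.2]
valve [362. 184.] [ 543.6 -110.   116.5   45.1   -8.6]
valve [450. 208.] [ 491.2 -328.2   83.8   44.2   -3.5]
valve [235. 227.] [427.1 196.1  36.7  36.1 -24.6]
pad [275. 169.] [584.6 111.6 127.8  56.7  -3.2]
pad [352. 195.] [536.7 -86.2 135.   51.6  15.2]
```

View pics/t5.png

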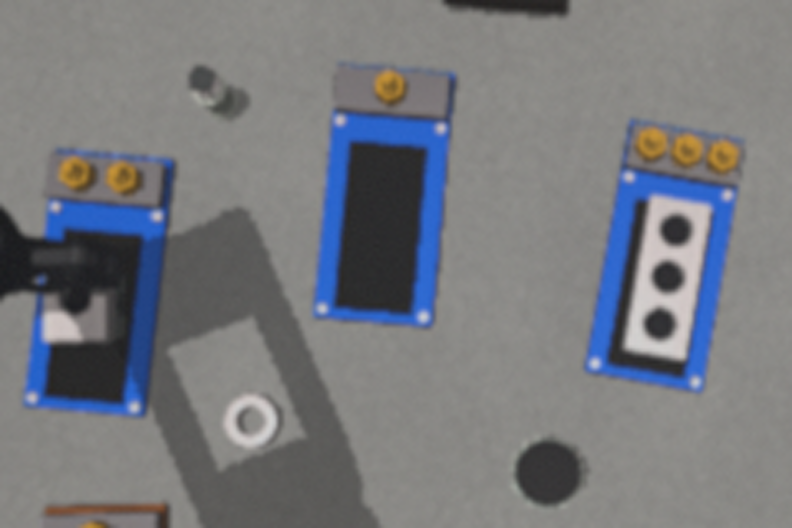

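valve_3 now stands on kit_3 at (667,277), within about 0.5 mm and 0.2° of the pad by measurement. The kit_1 pad is empty at (381,228). Going down on valve_1.

move_arm:
  steps:
    - [0.001, 0.0035, 0.03, 0, 0, 0.001, 1]
    - [0, 0, 0.05, 0, 0, 0, 1]
    - [0, 0, 0.045, 0, 0, 0, 1]
    - [0, 0, 0.025, 0, 0, 0, 1]
    - [0, 0, 0.01, 0, 0, 0, 1]
    - [0, 0, 0, 0, 0, 0, 1]
    - [0, 0, 0, 0, 0, 0, 1]

```text
time_s: 16.05
eef_pos: [0.5157, 0.3241, 0.053]
ee_rot: [-3.14, -0.087, -0.001]
wrist_force: [0.5, -0.1, 0.9]
finger_gap: 0.0855
```

move_arm:
  steps:
    - [0, 0, 0, 0, 0, 0, -1]
    - [0, 0, 0, 0, 0, 0, -1]
    - [0, 0, 0, 0, 0, 0, -1]
    - [0, 0, 0, 0, 0, 0, -1]
    - [0, 0, 0, 0, 0, 0, -1]
    - [0, 0, 0, 0, 0, 0, -1]
    - [0, 0, 0, 0, 0, 0, -1]
    - [0, 0, 0, 0, 0, 0, -1]
  force: 60

```text
time_s: 16.72
eef_pos: [0.5162, 0.3256, 0.0544]
ee_rot: [-3.139, -0.089, -0.006]
wrist_force: [-0.2, 0.8, 5.7]
finger_gap: 0.045
```

move_arm:
  steps:
    - [0, 0, -0.01, 0, 0, 0, -1]
    - [0, 0, -0.02, 0, 0, 0, -1]
    - [0, 0, -0.04, 0, 0, 0, -1]
    - [0, 0, -0.05, 0, 0, 0, -1]
    - [0, 0, -0.04, 0, 0, 0, -1]
    - [0, 0, -0.02, 0, 0, 0, -1]
    - [0, 0, 0, 0, 0, 0, -1]
    - [0, 0, 0, 0, 0, 0, -1]

```text
time_s: 17.38
eef_pos: [0.5151, 0.3247, 0.1614]
ee_rot: [-3.14, -0.089, -0.002]
wrist_force: [-0.5, 0.6, -3.1]
finger_gap: 0.0452
```

```bash
python3 -c "
from h import *
go(.585,.1116,.0525,-3.1)
s=vision.camera('scene'); save(s,'s6',(220,150,440,360),2.8)"
```

```text
from [0.5151 0.3247 0.1614] 3.23 tilt z [ 1.3e-03  3.0e-04 -1.0e+00] turn first rz total 0.0352 then xyz total [0.1356 0.3483 0.1815] |f| [-0.5  0.6 -3.1] gap 0.0452 t 17.3833
```

View pics/s6.png

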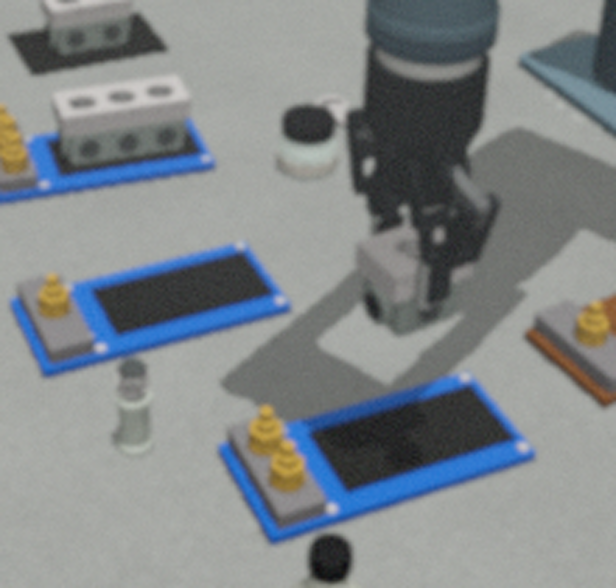

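valve_1 is held level at (410,275), and the pads of kit_1 (190,290) and kit_2 (410,435) are free.

move_arm:
  steps:
    - [0, 0, 0, 0, 0, 0.0176, -1]
    - [0, 0.01, 0, 0, 0, 0.0176, -1]
    - [0.01, 0.04, 0, 0, 0, 0, -1]
    - [0.02, 0.05, 0, 0, 0, 0, -1]
    - [0.02, 0.05, 0, 0, 0, 0, -1]
    - [0.02, 0.05, 0, 0, 0, 0, -1]
    - [0.02, 0.05, 0, 0, 0, 0, -1]
    - [0.02, 0.05, 0, 0, 0, 0, -1]

```text
time_s: 18.1
eef_pos: [0.5704, 0.1399, 0.1585]
ee_rot: [3.14, -0.085, -0.006]
wrist_force: [0.8, 0.1, -3.0]
finger_gap: 0.0451
```

move_arm:
  steps:
    - [0.02, 0.03, 0.03, 0, 0, 0, -1]
    - [0.008, 0.018, 0.04, 0, 0, 0, -1]
    - [0, 0, 0.04, 0, 0, 0, -1]
    - [0, 0, 0.03, 0, 0, 0, -1]
    - [0, 0, 0.015, 0, 0, 0, -1]
    - [0, 0, 0.008, 0, 0, 0, -1]
    - [0, 0, 0, 0, 0, 0, -1]
    - [0, 0, 0, 0, 0, 0, -1]

```text
time_s: 18.77
eef_pos: [0.5869, 0.112, 0.063]
ee_rot: [3.14, -0.084, 0.0]
wrist_force: [0.1, -0.4, -2.6]
finger_gap: 0.0452
```

```bash
python3 -c "
from h import *
go(.5865,.1115,.054,-3.1)"
```

```text
from [0.5869 0.112  0.063 ] -3.08 tilt z [ 2.e-04 -0.e+00 -1.e+00] turn first rz total 0.0001 then xyz total [-0.0006  0.0009  0.015 ] |f| [ 0.1 -0.4 -2.6] gap 0.0452 t 18.7667
```

move_arm:
  steps:
    - [-0.0005, 0.001, 0.006, 0, 0, 0, -1]
    - [0, 0, 0.004, 0, 0, 0, -1]
    - [0, 0, 0.002, 0, 0, 0, -1]
    - [0, 0, 0.001, 0, 0, 0, -1]
    - [0, 0, 0.001, 0, 0, 0, -1]
    - [0, 0, 0, 0, 0, 0, -1]
    - [0, 0, 0, 0, 0, 0, -1]

```text
time_s: 19.35
eef_pos: [0.5864, 0.1112, 0.0545]
ee_rot: [-3.14, 0.085, -0.0]
wrist_force: [-0.2, 0.0, -2.5]
finger_gap: 0.0451
```

move_arm:
  steps:
    - [0, 0, 0.001, 0, 0, 0, -1]
    - [0, 0, 0.0008, 0, 0, 0, -1]
    - [0, 0, 0, 0, 0, 0, -1]
    - [0, 0, 0, 0, 0, 0, -1]

```text
time_s: 19.68
eef_pos: [0.5865, 0.1112, 0.0543]
ee_rot: [3.14, -0.085, 0.001]
wrist_force: [-2.7, -0.3, 5.4]
finger_gap: 0.0452
```

Contact. Releasing, then on to valve_2.

move_arm:
  steps:
    - [0, 0, 0, 0, 0, 0, 0.3]
    - [0, 0, 0, 0, 0, 0, 1]
    - [0, 0, 0, 0, 0, 0, 1]
    - [0, 0, -0.02, 0, 0, 0, 1]
    - [0, 0, -0.05, 0, 0, 0, 1]
    - [0, 0, -0.06, 0, 0, 0, 1]
    - [0, 0, -0.04, 0, 0, 0, 1]
    - [0, 0, 0, 0, 0, 0, 1]

```text
time_s: 20.35
eef_pos: [0.5901, 0.1113, 0.1624]
ee_rot: [-3.14, 0.085, -0.018]
wrist_force: [0.6, 0.7, 0.7]
finger_gap: 0.0852
```

```bash
python3 -c "
from h import *
go(.4912,-.3297,.15,-3.6,(.5865,.1113,.16,-3.1))"
```

```text
from [0.5865 0.1113 0.16  ] -3.1 tilt z [ 1.170e-02  1.000e-04 -9.999e-01] turn first rz total 0.0028 then xyz total [-0.1124  0.7435  0.0167] |f| [0.6 0.7 0.7] gap 0.0852 t 20.35
```

move_arm:
  steps:
    - [-0.008, 0.04, 0, 0, 0, 0.003, 1]
    - [-0.008, 0.06, 0, 0, 0, 0, 1]
    - [-0.008, 0.06, 0, 0, 0, 0, 1]
    - [-0.008, 0.06, 0, 0, 0, 0, 1]
    - [-0.008, 0.06, 0, 0, 0, 0, 1]
    - [-0.008, 0.06, 0, 0, 0, 0, 1]
    - [-0.008, 0.06, 0, 0, 0, 0, 1]
    - [-0.008, 0.06, 0, 0, 0, 0, 1]

```text
time_s: 21.02
eef_pos: [0.53, -0.1635, 0.1556]
ee_rot: [3.14, -0.1, 0.0]
wrist_force: [0.6, -0.7, -0.0]
finger_gap: 0.0853
```

move_arm:
  steps:
    - [-0.008, 0.06, 0, 0, 0, 0, 1]
    - [-0.008, 0.06, 0, 0, 0, 0, 1]
    - [-0.008, 0.06, 0, 0, 0, 0, 1]
    - [-0.008, 0.06, 0, 0, 0, 0, 1]
    - [-0.008, 0.04, 0.01, 0, 0, 0, 1]
    - [-0.008, 0.005, 0.01, 0, 0, 0, 1]
    - [0, 0, 0, 0, 0, 0, 1]
    - [0, 0, 0, 0, 0, 0, 1]

```text
time_s: 21.68
eef_pos: [0.4904, -0.3299, 0.1427]
ee_rot: [-3.138, 0.102, 0.002]
wrist_force: [-0.4, -0.5, 0.1]
finger_gap: 0.0856
```

```bash
python3 -c "
from h import *
go(.4918,-.3306,.0435,-3.5)
t=vision.camera('top'); measure(t)
f=t['frame'].astype(int)
roi=np.zeros(f.shape[:2],bool); roi[150:230,165:220]=1
for m,c in comps(roi&(f.max(2)<70),100): print('pad',c.round(),np.round(rect(t,m,.012),1))"
```

```text
from [ 0.4904 -0.3299  0.1427] -3.71 tilt z [-0.0012  0.0019 -1.    ] turn first rz total -0.0012 then xyz total [0.0023 0.0011 0.1654] |f| [-0.4 -0.5  0.1] gap 0.0856 t 21.6833
board [276. 163.] [591.9 111.3 164.4  93.2  -3. ]
board [360. 183.] [ 550.4 -110.6  164.4   93.1   -8.7]
board [189. 190.] [514.4 332.1 164.1  93.4  -3.5]
valve [273. 164.] [584.3 111.2  60.9  45.   -3.1]
valve [362. 184.] [ 543.8 -109.9  116.7   45.3   -8.6]
valve [235. 227.] [427.3 196.7  38.1  37.4  47.3]
pad [188. 195.] [507.3 332.9 127.3  56.7  -3.5]
```

valve_1 is within 1 mm of the kit_1 pad centre and square to it. kit_2 target: (0.5077, 0.3327), yaw −3.5°.

move_arm:
  steps:
    - [0.002, 0.001, 0.03, 0, 0, -0.001, 1]
    - [0, 0, 0.05, 0, 0, 0, 1]
    - [0, 0, 0.045, 0, 0, 0, 1]
    - [0, 0, 0.025, 0, 0, 0, 1]
    - [0, 0, 0.014, 0, 0, 0, 1]
    - [0, 0, 0, 0, 0, 0, 1]
    - [0, 0, 0, 0, 0, 0, 1]

```text
time_s: 22.32
eef_pos: [0.493, -0.3307, 0.0455]
ee_rot: [3.14, -0.093, 0.001]
wrist_force: [-0.1, -0.7, 0.5]
finger_gap: 0.0853
```

move_arm:
  steps:
    - [0, 0, 0, 0, 0, 0, -1]
    - [0, 0, 0, 0, 0, 0, -1]
    - [0, 0, 0, 0, 0, 0, -1]
    - [0, 0, 0, 0, 0, 0, -1]
    - [0, 0, 0, 0, 0, 0, -1]
    - [0, 0, 0, 0, 0, 0, -1]
    - [0, 0, 0, 0, 0, 0, -1]
    - [0, 0, 0, 0, 0, 0, -1]
  force: 70

```text
time_s: 22.98
eef_pos: [0.4929, -0.3318, 0.0464]
ee_rot: [3.139, -0.096, 0.003]
wrist_force: [0.6, 1.9, 6.1]
finger_gap: 0.045
```

move_arm:
  steps:
    - [0, 0, -0.01, 0, 0, 0, -1]
    - [0, 0, -0.02, 0, 0, 0, -1]
    - [0, 0, -0.04, 0, 0, 0, -1]
    - [0, 0, -0.05, 0, 0, 0, -1]
    - [0, 0, -0.05, 0, 0, 0, -1]
    - [0, 0, -0.03, 0, 0, 0, -1]
    - [0, 0, 0, 0, 0, 0, -1]
    - [0, 0, 0, 0, 0, 0, -1]

```text
time_s: 23.65
eef_pos: [0.4923, -0.3317, 0.1659]
ee_rot: [3.139, -0.095, 0.002]
wrist_force: [0.6, -0.6, -5.5]
finger_gap: 0.0446
```

```bash
python3 -c "
from h import *
go(.5077,.3327,.054,-3.5)"
```

```text
from [ 0.4923 -0.3317  0.1659] -3.48 tilt z [ 0.0014 -0.0016 -1.    ] turn first rz total 0.0001 then xyz total [-0.042  -1.1068  0.1864] |f| [ 0.6 -0.6 -5.5] gap 0.0446 t 23.65
```

move_arm:
  steps:
    - [0, -0.03, 0, 0, 0, 0, -1]
    - [-0.002, -0.05, 0, 0, 0, 0, -1]
    - [-0.002, -0.055, 0, 0, 0, 0, -1]
    - [-0.002, -0.055, 0, 0, 0, 0, -1]
    - [-0.002, -0.055, 0, 0, 0, 0, -1]
    - [-0.002, -0.055, 0, 0, 0, 0, -1]
    - [-0.002, -0.055, 0, 0, 0, 0, -1]
    - [-0.002, -0.055, 0, 0, 0, 0, -1]

```text
time_s: 24.32
eef_pos: [0.4966, -0.0827, 0.1626]
ee_rot: [-3.138, 0.096, 0.007]
wrist_force: [0.8, 0.5, -5.2]
finger_gap: 0.0449
```

move_arm:
  steps:
    - [-0.002, -0.055, 0, 0, 0, 0, -1]
    - [-0.002, -0.055, 0, 0, 0, 0, -1]
    - [-0.002, -0.055, 0, 0, 0, 0, -1]
    - [-0.002, -0.055, 0, 0, 0, 0, -1]
    - [-0.002, -0.055, 0, 0, 0, 0, -1]
    - [-0.002, -0.055, 0, 0, 0, 0, -1]
    - [-0.002, -0.055, 0, 0, 0, 0, -1]
    - [-0.002, -0.055, 0, 0, 0, 0, -1]

```text
time_s: 24.98
eef_pos: [0.5028, 0.1805, 0.1625]
ee_rot: [3.139, -0.095, -0.008]
wrist_force: [0.4, -0.5, -4.7]
finger_gap: 0.0448
```

move_arm:
  steps:
    - [-0.002, -0.055, 0, 0, 0, 0, -1]
    - [-0.002, -0.055, 0, 0, 0, 0, -1]
    - [-0.002, -0.055, 0, 0, 0, 0, -1]
    - [-0.002, -0.05, 0, 0, 0, 0, -1]
    - [-0.001, -0.03, 0.02, 0, 0, 0, -1]
    - [0, -0.01, 0.03, 0, 0, 0, -1]
    - [0, 0, 0, 0, 0, 0, -1]
    - [0, 0, 0, 0, 0, 0, -1]

```text
time_s: 25.65
eef_pos: [0.5062, 0.3313, 0.1316]
ee_rot: [3.137, -0.093, -0.011]
wrist_force: [-0.3, -0.0, -5.2]
finger_gap: 0.045
```

```bash
python3 -c "
from h import *
go(.5085,.3327,.0545,-3.5)"
```

```text
from [0.5062 0.3313 0.1316] -3.4 tilt z [-0.007  -0.0032 -1.    ] turn first rz total 0.0006 then xyz total [ 0.0037 -0.0026  0.1284] |f| [-0.3 -0.  -5.2] gap 0.045 t 25.65
```

move_arm:
  steps:
    - [0.001, -0.001, 0.03, 0, 0, 0, -1]
    - [0, 0, 0.04, 0, 0, 0, -1]
    - [0, 0, 0.02, 0, 0, 0, -1]
    - [0, 0, 0.012, 0, 0, 0, -1]
    - [0, 0, 0.006, 0, 0, 0, -1]
    - [0, 0, 0, 0, 0, 0, -1]
    - [0, 0, 0, 0, 0, 0, -1]
    - [0, 0, 0, 0, 0, 0, -1]

```text
time_s: 26.32
eef_pos: [0.5105, 0.3326, 0.0713]
ee_rot: [-3.139, 0.095, -0.003]
wrist_force: [0.4, 1.1, -4.1]
finger_gap: 0.0453
```

```bash
python3 -c "
from h import *
go(.5085,.3327,.0545,-3.5)"
```

```text
from [0.5105 0.3326 0.0713] -3.48 tilt z [ 2.e-03  8.e-04 -1.e+00] turn first rz total 0.0001 then xyz total [-0.0033  0.      0.028 ] |f| [ 0.4  1.1 -4.1] gap 0.0453 t 26.3167
```

move_arm:
  steps:
    - [-0.0025, 0, 0.01, 0, 0, 0, -1]
    - [0, 0, 0.006, 0, 0, 0, -1]
    - [0, 0, 0.004, 0, 0, 0, -1]
    - [0, 0, 0.002, 0, 0, 0, -1]
    - [0, 0, 0.0015, 0, 0, 0, -1]
    - [0, 0, 0, 0, 0, 0, -1]
    - [0, 0, 0, 0, 0, 0, -1]

```text
time_s: 26.9
eef_pos: [0.5082, 0.3325, 0.056]
ee_rot: [3.14, -0.095, 0.0]
wrist_force: [0.8, -0.0, -5.2]
finger_gap: 0.0448
```

move_arm:
  steps:
    - [0, 0, 0.0015, 0, 0, 0, -1]
    - [0, 0, 0.001, 0, 0, 0, -1]
    - [0, 0, 0, 0, 0, 0, -1]
    - [0, 0, 0, 0, 0, 0, -1]

```text
time_s: 27.23
eef_pos: [0.5081, 0.3325, 0.0545]
ee_rot: [-3.14, 0.095, 0.0]
wrist_force: [0.2, 0.7, -4.6]
finger_gap: 0.0452
```

move_arm:
  steps:
    - [0, 0, 0.0008, 0, 0, 0, -1]
    - [0, 0, 0.0005, 0, 0, 0, -1]
    - [0, 0, 0, 0, 0, 0, -1]
    - [0, 0, 0, 0, 0, 0, -1]

```text
time_s: 27.57
eef_pos: [0.5082, 0.3325, 0.0544]
ee_rot: [-3.14, 0.095, -0.001]
wrist_force: [-2.4, -2.0, 4.0]
finger_gap: 0.0451
```

Contact. Releasing, rising, and backing off so the camera can see.

move_arm:
  steps:
    - [0, 0, 0, 0, 0, 0, 0.3]
    - [0, 0, 0, 0, 0, 0, 1]
    - [0, 0, 0, 0, 0, 0, 1]
    - [0, 0, -0.02, 0, 0, 0, 1]
    - [0, 0, -0.05, 0, 0, 0, 1]
    - [0, 0, -0.06, 0, 0, 0, 1]
    - [0, 0, -0.06, 0, 0, 0, 1]
    - [0, 0, -0.06, 0, 0, 0, 1]

```text
time_s: 28.23
eef_pos: [0.508, 0.3324, 0.2062]
ee_rot: [-3.14, 0.095, -0.001]
wrist_force: [0.5, -0.4, 0.1]
finger_gap: 0.0854
```

move_arm:
  steps:
    - [0, 0.06, 0, 0, 0, 0, 1]
    - [0, 0.06, 0, 0, 0, 0, 1]
    - [0, 0.06, 0, 0, 0, 0, 1]
    - [0, 0.06, 0, 0, 0, 0, 1]
    - [0, 0.06, 0, 0, 0, 0, 1]
    - [0, 0.06, 0, 0, 0, 0, 1]
    - [0, 0.06, 0, 0, 0, 0, 1]
    - [0, 0.06, 0, 0, 0, 0, 1]

```text
time_s: 28.9
eef_pos: [0.4906, 0.0434, 0.2049]
ee_rot: [3.14, -0.095, 0.003]
wrist_force: [0.1, 0.4, 0.4]
finger_gap: 0.0855
```

move_arm:
  steps:
    - [0, 0.06, 0, 0, 0, 0, 1]
    - [0, 0.06, 0, 0, 0, 0, 1]
    - [0, 0.06, 0, 0, 0, 0, 1]
    - [0, 0.06, 0, 0, 0, 0, 1]
    - [0, 0.06, 0, 0, 0, 0, 1]
    - [0, 0.06, 0, 0, 0, 0, 1]
    - [0, 0.06, 0, 0, 0, 0, 1]
    - [0, 0, 0, 0, 0, 0, 1]

```text
time_s: 29.57
eef_pos: [0.4756, -0.2131, 0.2049]
ee_rot: [3.135, -0.102, 0.003]
wrist_force: [0.7, 0.3, 0.7]
finger_gap: 0.0855
```

```bash
python3 -c "
from h import *
t=vision.camera('top'); s=vision.camera('scene'); measure(t)
a=t['frame'][90:260,160:480,::-1]; b=s['frame'][140:350,190:450,::-1]
a=cv2.resize(a,(500,266));b=cv2.resize(b,(400,323))
o=np.zeros((600,500,3),np.uint8); o[:266]=a; o[270:593,:400]=b; cv2.imwrite('pics/fin.png',o)
for n in ['grease_jar','ring_gauge','plug_gauge']:
    for c in (t,s):
        for d in vision.pinpoint(c,n)[:1]: print(n,np.round(d['at'],3),round(d['conf'],2))
"
```

```text
board [276. 163.] [591.9 111.3 164.4  93.2  -3. ]
board [360. 183.] [ 550.4 -110.6  164.4   93.1   -8.7]
board [193. 190.] [514.4 332.2 164.1  93.4  -3.4]
valve [273. 165.] [584.2 111.1  60.6  44.8  -3. ]
valve [362. 184.] [ 543.7 -110.   116.5   45.    -8.6]
valve [181. 193.] [507.2 332.4  84.3  44.4  -3.5]
valve [235. 227.] [426.8 196.4  36.6  36.2 -61. ]
grease_jar [ 0.392 -0.024  0.001] 0.7
grease_jar [ 0.392 -0.029 -0.001] 0.84
ring_gauge [0.426 0.209 0.   ] 0.62
ring_gauge [ 0.426  0.203 -0.002] 0.83
plug_gauge [ 0.682  0.242 -0.004] 0.64
plug_gauge [ 0.679  0.244 -0.001] 0.83
```

View pics/fin.png

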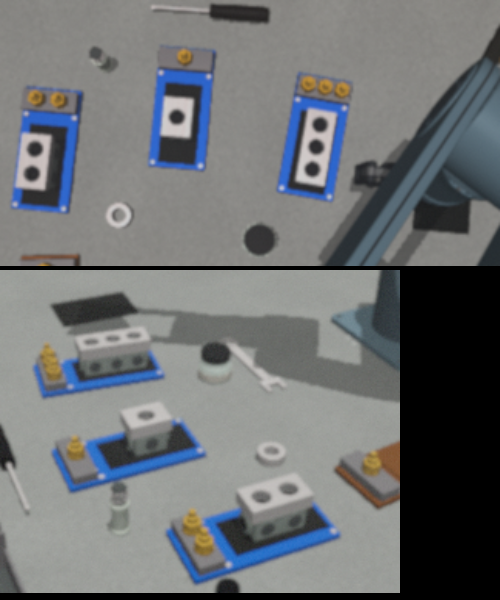

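Each body stands on its own board: the 2-port with two cartridges at (35,160), the 1-port with one at (177,117), and the 3-port with three at (316,147). The gauges and the jar have not moved. Handing in.

```bash
python3 -c "
from h import *
print(manip.close_job())"
```

```text
the job is handed in; nothing more can be done
None
```

All three valve bodies now stand on their matching boards, and the job is handed in at about 30 s of the 115 s allowed. I parked valve_2 on the mat, moved valve_3 to kit_3 and valve_1 to kit_1, then moved valve_2 from the mat to kit_2. I lowered each body until the wrist force showed contact, then released it.

The last top-camera check put each body within about 1 mm of its pad centre and 0.2° of square; the camera calibration itself is good to about 2 mm. All three looked upright in both views.

The grease jar, ring gauge and plug gauge measured where they were at the start, within the camera noise. The wrist-force readings I saw stayed around 7 N or less. The gripper is open and clear of everything, and no check failed or disagreed.

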